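# Fit the spacer and then the cutter wheel on a key machine's upright spindle

## Robot

A 6-joint arm with a two-finger parallel gripper is mounted at the origin on the work surface. World frame = base frame: x ahead of the robot, y to its left, z up, the work surface at z = 0. Lengths are in m, angles in degrees, forces in N, time in s.
With the tool pointing down it reaches from about 0.25 to 0.725 m from the base axis. Payload 9.7 kg.
Tool frame: the origin (TCP) lies between the finger pads; the fingertips stand 19 mm ahead of it and the grasp point (between the pads) is the TCP; x points along the fingers, y is the direction in which the jaws open and shut, and the axes are right-handed (so a half turn about x gives the same grasp; the last joint's range is limited). The gripper opens to 85 mm and grips with 20 to 120 N. Pads are 22 mm wide; open, the fingers measure 114 mm over their backs; the gripper's body (76 mm by 85 mm) begins 54 mm behind the grasp point. The pads swing forward as they close: fully open they stand 13 mm farther back than shut.
Start: joints at [76.146, 4.979, 10.078, 95.1, 0, 90], TCP at [0.132, 0.534, 0.25] pointing down, gripper open.
Joint ranges: [-179.16, 179.16], [-48.56, 103.87], [-65.8, 70.77], [-126.05, 130.52], [-82.76, 87.17], [-180, 180]. Speed limits (degrees/s): [127.2, 127.2, 147.25, 180, 180, 180].

## Interface

Orientations are given as [roll, pitch, yaw] about the fixed x, y, z axes, in that order (R = Rz(yaw) Ry(pitch) Rx(roll)).
In Python, from workcell import bot gives the robot as it stands. The module is installed in compiled form; this text tells all that it offers.
- The arm moves only by the shell command python3 -m handwheel 'ROWS' [FORCE]. ROWS is JSON, a list of rows, each a list of 7 numbers: the turn, a rotation vector about the tool's x, y, z in degrees, then the shift along the tool's x, y, z in m, then the closure, from -1 (fully open) to 1 (shut), so that 0 is half open. In form: [[ax, ay, az, dx, dy, dz, fingers], ...]. A call has 1 to 20 rows; each row is the pose to reach, as a shift and turn from the pose commanded when the call began, along the tool's axes at that moment; what a row does not reach only later rows make up. A row lasts 1/8 s, in which the tool goes at most 62.5 mm and 10.7 degrees, less where a joint would pass 70% of its speed; a pose out of reach is approached as far as the arm can. A call with a gripper value outside its range is refused whole. The fingers move at their own pace and stop on an object; FORCE is the grip in N (left out, the last holds). Time passes only in rows, so rows that repeat a pose let the fingers close. It gives the time, the measured TCP pose, the force and the opening at its end, in the units of the state.
- bot.get_obs(): the state, without advancing time (a new reading comes with each control period).
- bot.camera(name): name is "side" or "top" or "wrist"; returns a dict with "frame" (420x560x3 uint8, red, green, blue), "fx", "fy", "cx", "cy" (pixels), "R" (3x3) and "t" (3): a world point X has camera coordinates R X + t; the wrist camera has in their place "tool_from_camera" (4x4, takes a point from camera to tool coordinates, whose origin is the TCP and whose axes are the tool frame's). Camera axes: x right, y down, z forward; pixel columns grow to the right and rows downward; lengths in m; the calibration is good to about 2 mm. A picture is of the moment at which its call begins: read the wrist's pose just before it. There is no depth.
- bot.job_done(): hands the job in, once; it reports no verdict.
Trained networks look in a picture, given as the dict that the camera call returned (one of the last four; its "shot" number tells which), for a name from the list of things; names that differ only in an ending like _2 or _b are one class to them, and where a whole thing is asked for, a point or a joint stands for the part that bears it (a point fixed in the world has none). Each returns a list of dicts, best first, with "conf" (0 to 1); they miss things now and then, are a little off and sometimes report something else, mostly with a low value. They report only what shows in the picture. A call takes as long as a camera call. They do not tell look-alikes from the thing itself.
- bot.look_for(name, picture): "bbox" ([left, top, width, height] as shares, 0 to 1, of the picture: columns of its width, rows of its height, round what is visible of it).
- bot.tip_of(name, picture): "centre" ([column, row] as shares, 0 to 1, of the picture: columns of its width, rows of its height: a listed point, or the origin of a listed thing).
The state is a dict: "time": time; "q": joint angles; "qd": joint speeds; "joint_efforts": joint torques, N m; "ee_pos": TCP position; "tcp_rot": TCP orientation; "wrist_force": force on the tool from outside, world axes, zero at the start; "torque": the same for the moment, N m; "opening": finger opening in m.
Only numpy, scipy, OpenCV 4.12 (cv2) and the standard library are available. Lean on these libraries where they do the work, as an engineer would, in place of code of your own. Each camera call takes 0.05 s, during which the arm holds its last target.

## Task

Set up the spindle of the key-cutting unit: first put the tall spacer collar over the spindle, right down on its flange, then put the cutter wheel that has a hub on top of the spacer, toothed disc down and hub up, so that it lies flat. Lower both parts down the spindle rather than dropping them, and let go of both.

Things in the scene. Friction and masses are not known exactly. Their poses are not given: they have to be found in the camera images.
- spindle_seat (a point): Centre of the spindle flange's upper face, 72 mm above the bench; z up. The unit: fixed cream casing, 150 mm square, 60 mm high, dark top, one bare steel spindle upright in its middle. Flange: steel disc 68 mm across, 12 mm high. From its upper face the spindle rises 62 mm: 20 mm thick for 30 mm, then tapering to 7 mm at the tip.
- spacer: Tall spacer collar: plain steel ring, 48 mm outside, bore 32 mm, 24 mm high, about 190 g (30 % either way), lying flat and loose on the bench. Origin: centre of its underside, z up along the bore. Not the thin collar of the same outside size and bore, only 8 mm high, that also lies about.
- wheel: Hubbed cutter wheel: steel disc 82 mm across (86 over its fine teeth), 10 mm thick, with a round hub 48 mm across rising 24 mm above it (34 mm in all), bore 32 mm through, about 420 g (30 % either way), loose on the bench, hub up; grip the hub. Origin: centre of the underside, z up. Not the flat toothed wheel of the same diameter, 12 mm thick, no hub.
Mind the look-alikes: they are no part of the job. Leave any orange look-alike of the spacer alone. There is more than one size of the part that bears spindle_seat; the job needs the larger.

How it is judged (in metres and radians):
On the way, in this order (a step that is already met when the one before it is completed fails the run):
1. the spacer lies flat on the flange, over the spindle, released, with the wheel not yet on (horizontal distance between spacer and spindle_seat below 0.012 m and z of spacer in the frame of spindle_seat between -0.004 and 0.004 m and angle between the z axis of spacer and the z axis of spindle_seat, either way round below 0.17 rad and contact force between the fingers and spacer below 0.2 N and horizontal distance between wheel and spindle_seat above 0.05 m), for 0.2 s.
2. the wheel lies flat on the spacer, hub up, over the spindle (horizontal distance between wheel and spindle_seat below 0.012 m and z of wheel in the frame of spindle_seat between 0.02 and 0.029 m and angle between wheel's own z axis and vertical below 0.17 rad), for 0.2 s.
At the end, for the whole second after the job is handed in: The spacer lies on the spindle's flange and the hubbed wheel on the spacer, hub up; both flat within 10 degrees, axes within 12 mm of the spindle's; spacer underside within 4 mm of the flange's face, wheel underside 20 to 29 mm above it; both at rest (all of step 2 and horizontal distance between spacer and spindle_seat below 0.012 m and z of spacer in the frame of spindle_seat between -0.004 and 0.004 m and angle between the z axis of spacer and the z axis of spindle_seat, either way round below 0.17 rad and linear speed of each of spacer, wheel below 0.02 m/s); the robot touches nothing.
It fails at once if the spacer is dropped (falls out of the fingers at more than 0.9 m/s) (linear speed of spacer above 0.9 m/s and contact force between the fingers and spacer below 0.1 N).
It fails at once if the wheel is dropped (falls out of the fingers at more than 0.9 m/s) (linear speed of wheel above 0.9 m/s and contact force between the fingers and wheel below 0.1 N).
It also fails if it takes over 56 s, if anything falls off the work surface, if the arm or the gripper's body presses on something with over 40 N, if the wrist force passes 120 N, or if a joint passes its speed limit or range.

## Working session

There is one attempt and no reset: what is moved stays moved. The work goes in short steps, Python scripts to look and compute and a shell command to move; the robot and the scene stay as the last step left them, time stands still between calls to the robot, and variables do not carry over. Pictures are saved under pics/ and viewed, and the job is handed in when it is done.

```bash
mkdir -p pics; cat > h.py <<'E'
import numpy as np, cv2
from workcell import bot
def save(p,n,s=1.0): cv2.imwrite('pics/'+n+'.png',cv2.cvtColor(p['frame'],cv2.COLOR_RGB2BGR))
def ray(p,u,v):
    R=np.array(p['R']);t=np.array(p['t']);d=np.array([(u-p['cx'])/p['fx'],(v-p['cy'])/p['fy'],1.])
    return -R.T@t, R.T@d
def atz(p,u,v,z):
    o,d=ray(p,u,v); return o+d*(z-o[2])/d[2]
def proj(p,X):
    c=np.array(p['R'])@np.array(X)+np.array(p['t']); return p['fx']*c[0]/c[2]+p['cx'],p['fy']*c[1]/c[2]+p['cy']
def wristify(p,obs):
    from scipy.spatial.transform import Rotation as Ro
    T=np.eye(4);T[:3,:3]=Ro.from_euler('xyz',obs['tcp_rot'],degrees=True).as_matrix();T[:3,3]=obs['ee_pos']
    M=np.linalg.inv(T@np.array(p['tool_from_camera'])); p['R']=M[:3,:3];p['t']=M[:3,3]; return p
E
python3 - <<'E'
from h import *
o=bot.get_obs(); print({k:np.round(v,3).tolist() for k,v in o.items()})
for n in ['top','side','wrist']:
    p=bot.camera(n)
    save(p,n+'0')
    if n=='wrist': print(np.round(p['tool_from_camera'],3).tolist()); wristify(p,o)
    else: print(n,np.round(-np.array(p['R']).T@p['t'],3))
    for k in ['spindle_seat','spacer','wheel']:
        for r in bot.tip_of(k,p)[:4]:
            u,v=r['centre'][0]*560,r['centre'][1]*420
            print(n,k,round(r['conf'],2),round(u),round(v),np.round(atz(p,u,v,0.072 if k[1]=='p' and k[2]=='i' else 0),3))
        for r in bot.look_for(k,p)[:4]:
            b=r['bbox'];print('   box',k,round(r['conf'],2),np.round([b[0]*560,b[1]*420,b[2]*560,b[3]*420]))
E
```

```text
{'time': 0.0, 'q': [76.148, 5.011, 10.034, 95.099, 0.001, 89.999], 'qd': [-0.032, -0.018, -0.024, 0.088, 0.034, 0.006], 'joint_efforts': [-0.001, -52.039, 46.48, 0.017, -0.0, 0.0], 'ee_pos': [0.132, 0.534, 0.25], 'tcp_rot': [-90.784, 89.925, -104.634], 'wrist_force': [-0.068, 0.037, 0.21], 'torque': [-0.017, -0.023, -0.045], 'opening': 0.085}
top [ 0.317 -0.043  0.867]
top spindle_seat 0.86 224 191 [0.544 0.032 0.072]
top spindle_seat 0.85 279 277 [ 0.356 -0.06   0.072]
   box spindle_seat 0.94 [249. 249.  55.  56.]
   box spindle_seat 0.93 [188. 160.  81.  80.]
top spacer 0.81 363 152 [ 0.62 -0.29  0.  ]
top spacer 0.58 405 146 [ 0.623 -0.387  0.   ]
   box spacer 0.75 [352. 139.  25.  23.]
top wheel 0.75 123 184 [0.611 0.262 0.   ]
   box wheel 0.87 [103. 164.  40.  39.]
side [ 0.368 -0.824  0.922]
side spindle_seat 0.93 239 224 [ 0.364 -0.08   0.072]
side spindle_seat 0.88 304 181 [0.547 0.042 0.072]
   box spindle_seat 0.67 [270. 163.  66.  61.]
   box spindle_seat 0.66 [220. 209.  44.  42.]
side spacer 0.76 377 333 [ 0.629 -0.378 -0.   ]
side spacer 0.72 364 296 [ 0.626 -0.285  0.   ]
   box spacer 0.9 [367. 320.  23.  24.]
   box spacer 0.79 [351. 281.  22.  25.]
side wheel 0.88 309 145 [0.607 0.269 0.   ]
   box wheel 0.81 [295. 128.  32.  24.]
[[0.0, -0.304, 0.953, -0.123], [1.0, -0.001, -0.001, -0.001], [0.001, 0.953, 0.304, -0.077], [0.0, 0.0, 0.0, 1.0]]
```

View pics/top0.png

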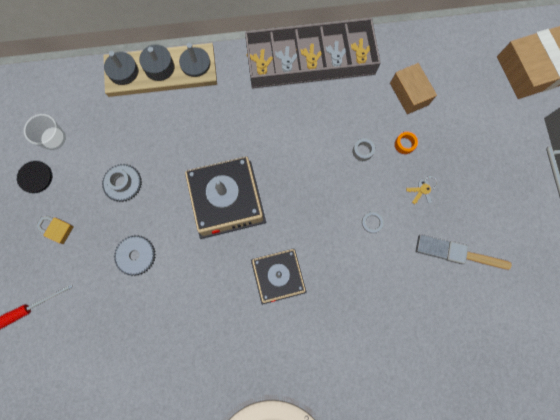

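View pics/side0.png

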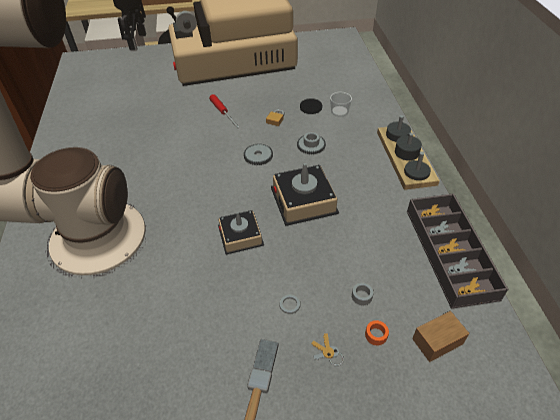

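View pics/wrist0.png

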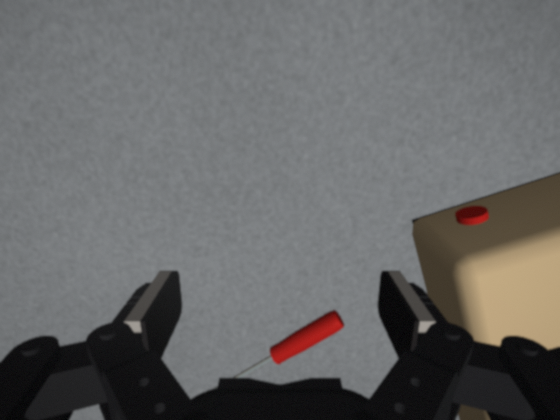

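```bash
cat >> h.py <<'E'
from scipy.spatial.transform import Rotation as Ro
def rows_to(target,yawd=0.0):
    """shift/turn in tool axes; tool made exactly vertical, heading rotated by yawd about world z"""
    o=bot.get_obs();R=Ro.from_euler('xyz',o['tcp_rot'],degrees=True)
    M=R.as_matrix(); z=M[:,2].copy(); z[2]=0; z/=np.linalg.norm(z); x=np.array([0,0,-1.]); y=np.cross(z,x)
    D=Ro.from_euler('z',yawd,degrees=True)*Ro.from_matrix(np.c_[x,y,z])
    print('pos',np.round(o['ee_pos'],4),'turn',np.round((R.inv()*D).as_rotvec(degrees=True),2),'shift',np.round(M.T@(np.array(target)-o['ee_pos']),4),'q',np.round(o['q'],1),'t',o['time'])
E
python3 - <<'E'
from h import *
print(np.round(Ro.from_euler('xyz',bot.get_obs()['tcp_rot'],degrees=True).as_matrix(),3))
rows_to([0.59,-0.275,0.22],-101)
# refined pixel measurement from zooms
p=bot.camera('top')
im=cv2.cvtColor(p['frame'],cv2.COLOR_RGB2BGR)
cs=[(363,150),(122,182),(222,192),(373,222)]
out=np.hstack([cv2.resize(im[v-35:v+35,u-35:u+35],(200,200),interpolation=cv2.INTER_CUBIC) if 0 else cv2.resize(im[v-50:v+50,u-50:u+50],(200,200),interpolation=cv2.INTER_CUBIC) for u,v in cs])
cv2.imwrite('pics/zoom.png',out)
E
```

```text
[[ 0.     0.239  0.971]
 [ 0.     0.971 -0.239]
 [-1.     0.    -0.   ]]
pos [0.1317 0.534  0.2503] turn [101.  -0.  -0.] shift [ 0.0303 -0.6757  0.6387] q [76.1  5.  10.1 95.1  0.  90. ] t 1.05
```

View pics/zoom.png

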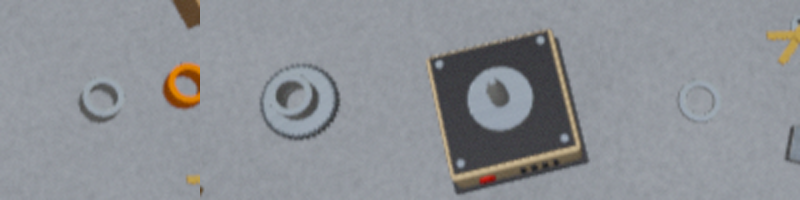

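```bash
python3 -m handwheel '[[6,0,0,0.002,-0.04,0.042,-1],[12,0,0,0.004,-0.08,0.085,-1],[18,0,0,0.006,-0.12,0.127,-1],[24,0,0,0.008,-0.16,0.17,-1],[30,0,0,0.01,-0.2,0.212,-1],[36,0,0,0.012,-0.24,0.255,-1],[42,0,0,0.014,-0.28,0.297,-1],[48,0,0,0.016,-0.32,0.34,-1],[54,0,0,0.018,-0.36,0.382,-1],[60,0,0,0.02,-0.4,0.424,-1],[66,0,0,0.022,-0.44,0.467,-1],[75,0,0,0.024,-0.48,0.51,-1],[82,0,0,0.026,-0.52,0.552,-1],[89,0,0,0.028,-0.56,0.594,-1],[95,0,0,0.03,-0.6,0.637,-1],[101,0,0,0.03,-0.64,0.679,-1],[101,0,0,0.03,-0.64,0.679,-1],[101,0,0,0.03,-0.64,0.679,-1]]'
python3 - <<'E'
from h import *
o=bot.get_obs(); p=wristify(bot.camera('wrist'),o); save(p,'w1')
for r in bot.tip_of('spacer',p)[:4]:
    u,v=r['centre'][0]*560,r['centre'][1]*420; print(r['conf'],u,v,atz(p,u,v,0))
for r in bot.look_for('spacer',p)[:4]:
    b=r['bbox'];print(r['conf'],np.round([b[0]*560,b[1]*420,b[2]*560,b[3]*420]))
E
```

```text
time: 3.35
ee_pos: [0.6376, -0.2499, 0.2198]
tcp_rot: [-94.2, 89.9, 151.0]
wrist_force: [-0.4, 0.5, -0.9]
opening: 0.0853
0.96 282.40799999999996 215.88 [ 0.62349463 -0.28930511  0.        ]
0.85 320.20799999999997 287.616 [ 0.62636928 -0.38607901  0.        ]
0.79 [255. 195.  48.  52.]
0.77 [298. 270.  47.  48.]
```

View pics/w1.png

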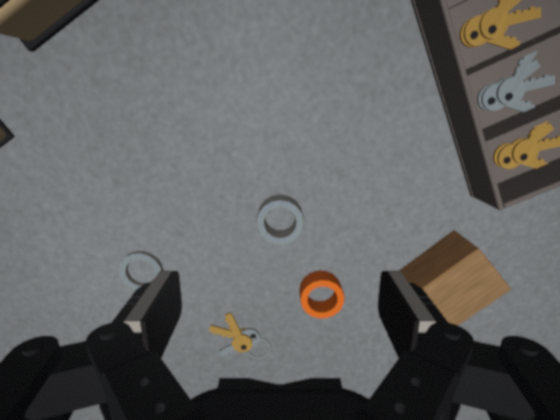

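```bash
cat >> h.py <<'E'
def overlay(p,n,circs,crop=None):
    im=cv2.cvtColor(p['frame'],cv2.COLOR_RGB2BGR).copy()
    im=cv2.resize(im,None,fx=3,fy=3,interpolation=cv2.INTER_CUBIC)
    for c,r,col in circs:
        a=np.linspace(0,2*np.pi,60)
        pts=np.array([proj(p,[c[0]+r*np.cos(t),c[1]+r*np.sin(t),c[2]]) for t in a])*3+1
        cv2.polylines(im,[np.round(pts).astype(int)],True,col,1)
    u,v,s=crop; im=im[max(0,3*(v-s)):3*(v+s),max(0,3*(u-s)):3*(u+s)]
    cv2.imwrite('pics/'+n+'.png',im)
E
python3 - <<'E'
from h import *
o=bot.get_obs(); p=wristify(bot.camera('wrist'),o)
c=[.6235,-.289]
overlay(p,'o1',[(c+[.024],.024,(0,0,255)),(c+[.024],.016,(0,0,255)),(c+[0],.024,(0,255,0))],(282,216,60))
rows_to(c+[.11])
E
```

```text
pos [ 0.6374 -0.2489  0.2217] turn [-0.   -0.01 -0.09] shift [0.1117 0.004  0.0423] q [-21.3  24.   29.8  95.7   0.   93.4] t 3.55
```

View pics/o1.png

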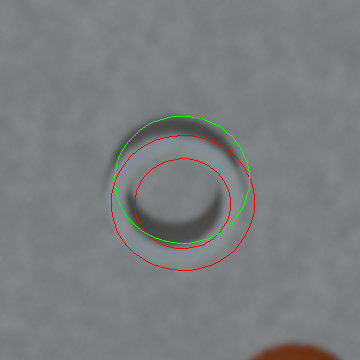

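```bash
python3 - <<'E'
from h import *
o=bot.get_obs(); p=wristify(bot.camera('wrist'),o)
g=cv2.cvtColor(p['frame'],cv2.COLOR_RGB2GRAY)[185:255,245:315]
g=cv2.normalize(cv2.GaussianBlur(g,(3,3),0),None,0,255,cv2.NORM_MINMAX)
g=cv2.createCLAHE(3,(2,2)).apply(g)
cv2.imwrite('pics/c1.png',cv2.resize(g,None,fx=8,fy=8,interpolation=cv2.INTER_CUBIC))
print(o['ee_pos'],p['fx'],np.array(p['frame']).shape)
E
```

```text
[ 0.6374369  -0.24890233  0.22166117] 341.0622147466561 (420, 560, 3)
```

View pics/c1.png

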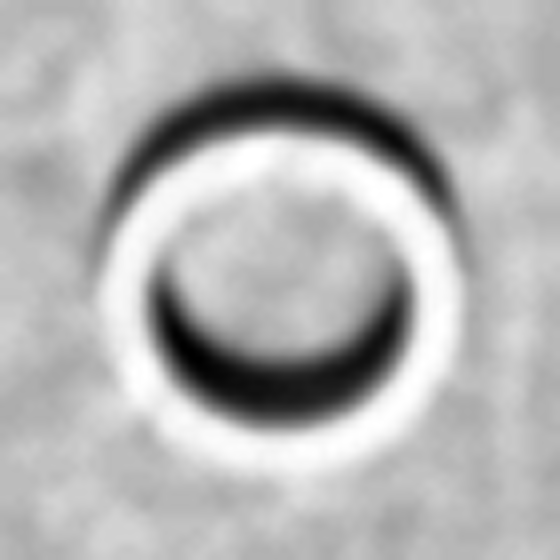

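```bash
python3 - <<'E'
from h import *
rows_to([.621,-.288,.024])
E
```

```text
pos [ 0.6375 -0.249   0.2216] turn [-0.   -0.   -0.09] shift [0.1976 0.0011 0.0423] q [-21.3  24.1  29.8  95.7  -0.   93.4] t 3.6
```

```bash
python3 -m handwheel '[[0,0,0,0.04,0.001,0.03,-1],[0,0,0,0.08,0.001,0.042,-1],[0,0,0,0.12,0.001,0.042,-1],[0,0,0,0.16,0.001,0.042,-1],[0,0,0,0.18,0.001,0.042,-1],[0,0,0,0.197,0.001,0.042,-1],[0,0,0,0.197,0.001,0.042,-1],[0,0,0,0.197,0.001,0.042,-1]]' 40
python3 - <<'E'
from h import *
o=bot.get_obs(); p=wristify(bot.camera('wrist'),o); save(p,'w2'); print(o['ee_pos'])
E
```

```text
time: 4.6
ee_pos: [0.6216, -0.2888, 0.0248]
tcp_rot: [89.4, 89.9, -25.4]
wrist_force: [-0.2, -0.6, 0.6]
opening: 0.0856
[ 0.62164872 -0.2887545   0.0247916 ]
```

View pics/w2.png

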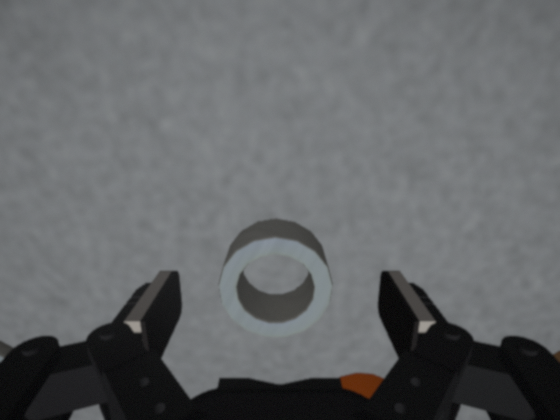

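```bash
python3 - <<'E'
from h import *
o=bot.get_obs(); p=wristify(bot.camera('wrist'),o)
c=atz(p,275,288,.024); M=Ro.from_euler('xyz',o['tcp_rot'],degrees=True).as_matrix(); print(c, M.T@(c-o['ee_pos']))
E
```

```text
[ 0.62180178 -0.28632202  0.024     ] [ 0.00090357 -0.0009902  -0.00229149]
```

```bash
python3 -m handwheel '[[0,0,0,0,-0.001,-0.002,-1],[0,0,0,0,-0.001,-0.002,0.3],[0,0,0,0,-0.001,-0.002,0.6],[0,0,0,0,-0.001,-0.002,1],[0,0,0,0,-0.001,-0.002,1],[0,0,0,0,-0.001,-0.002,1],[0,0,0,0,-0.001,-0.002,1],[0,0,0,0,-0.001,-0.002,1]]' 50
python3 - <<'E'
from h import *
o=bot.get_obs(); print(o['opening'],o['wrist_force'])
E
```

```text
time: 5.7
ee_pos: [0.6211, -0.2864, 0.0239]
tcp_rot: [92.8, 90.0, -22.0]
wrist_force: [-1.3, 0.6, 6.3]
opening: 0.0462
0.046201542187815574 [-1.28587198  0.62334743  6.30260202]
```

```bash
python3 -m handwheel '[[0,0,0,-0.02,0,0,1],[0,0,0,-0.06,0,0,1],[0,0,0,-0.11,0,0,1],[0,0,0,-0.16,0,0,1],[0,0,0,-0.2,0,0,1],[0,0,0,-0.216,0,0,1],[0,0,0,-0.216,0,0,1]]'
python3 - <<'E'
from h import *
o=bot.get_obs(); p=wristify(bot.camera('wrist'),o); save(p,'w3'); print(o['opening'],o['wrist_force']);rows_to([.545,-.02,.24],30)
E
```

```text
time: 6.58
ee_pos: [0.6212, -0.2864, 0.2414]
tcp_rot: [89.1, 89.8, -25.7]
wrist_force: [0.2, 0.9, -1.7]
opening: 0.0461
0.046144229665185645 [ 0.19049912  0.90199774 -1.69616279]
pos [ 0.6209 -0.2863  0.2397] turn [-3.e+01  1.e-02 -4.e-02] shift [-0.0004 -0.1809 -0.2097] q [-24.8  24.6  32.6  98.   -0.   90.1] t 6.625
```

View pics/w3.png

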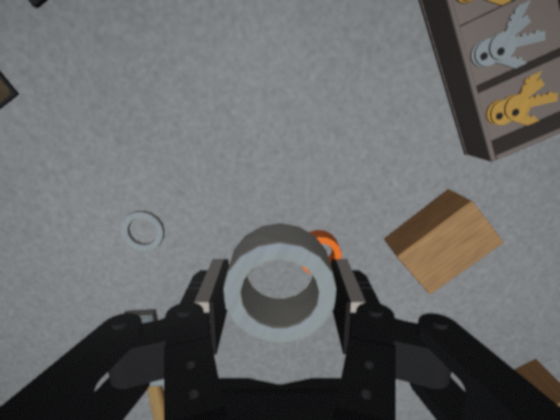

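Spacer held level and centred (ring at about 280,290); the orange ring is left lying. Now toward the spindle.

```bash
python3 -m handwheel '[[-4,0,0,0,-0.025,-0.03,1],[-9,0,0,0,-0.055,-0.064,1],[-15,0,0,0,-0.09,-0.105,1],[-20,0,0,0,-0.125,-0.145,1],[-26,0,0,0,-0.16,-0.185,1],[-30,0,0,0,-0.181,-0.21,1],[-30,0,0,0,-0.181,-0.21,1],[-30,0,0,0,-0.181,-0.21,1]]'
python3 - <<'E'
from h import *
o=bot.get_obs(); p=wristify(bot.camera('wrist'),o); save(p,'w4'); print(o['ee_pos'],o['q'])
for r in bot.tip_of('spindle_seat',p)[:3]:
    u,v=r['centre'][0]*560,r['centre'][1]*420; print(r['conf'],u,v,atz(p,u,v,.072))
    c=atz(p,u,v,.072)
    if r is not None: overlay(p,'o4',[(c,.034,(0,0,255)),([c[0],c[1],.102],.01,(0,255,0)),([c[0],c[1],.134],.0035,(255,0,0))],(int(u),int(v),80)); break
rows_to([.545,.036,.2])
E
```

```text
time: 7.62
ee_pos: [0.5447, -0.02, 0.2385]
tcp_rot: [-80.6, 89.9, -165.5]
wrist_force: [0.4, -0.4, -2.1]
opening: 0.0462
[ 0.54473489 -0.01996827  0.23847366] [-2.08987295e+00  4.12413692e+00  7.85271783e+00  9.37936713e+01
 -1.94066292e-02  8.27997139e+01]
0.96 84.672 203.7 [ 0.37323511 -0.04736614  0.072     ]
pos [ 0.5449 -0.0205  0.2386] turn [-0.    0.    0.06] shift [ 0.0386  0.0051 -0.0563] q [-2.1  4.2  7.9 93.8 -0.  82.8] t 7.725
```

View pics/w4.png

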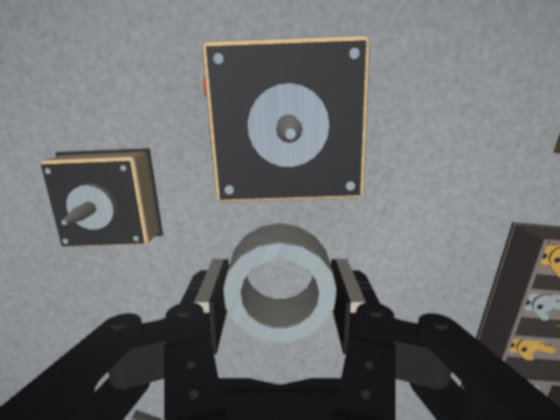

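View pics/o4.png

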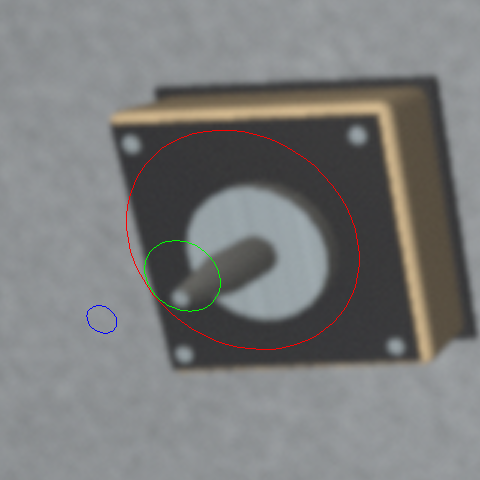

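```bash
python3 - <<'E'
from h import *
o=bot.get_obs(); p=wristify(bot.camera('wrist'),o)
for r in bot.tip_of('spindle_seat',p)[:3]:
    u,v=r['centre'][0]*560,r['centre'][1]*420; print(r['conf'],u,v,atz(p,u,v,.072))
g=cv2.cvtColor(p['frame'],cv2.COLOR_RGB2GRAY); m=np.zeros_like(g); m[60:190,225:355]=(g[60:190,225:355]>100)
cs,_=cv2.findContours(m,cv2.RETR_EXTERNAL,cv2.CHAIN_APPROX_NONE); c=max(cs,key=cv2.contourArea); e=cv2.fitEllipse(cv2.convexHull(c)); print(e)
c=atz(p,*e[0],.072); print(c, 'tip',atz(p,290.5,132.5,.134))
overlay(p,'o5',[(c,.034,(0,0,255)),([c[0],c[1],.102],.01,(0,255,0)),([c[0],c[1],.134],.0035,(255,0,0))],(288,125,70))
rows_to([c[0],c[1],.2])
E
```

```text
0.98 85.12 205.296 [ 0.37363763 -0.04922533  0.072     ]
0.57 287.784 126.798 [0.54709819 0.03440512 0.072     ]
((287.5731201171875, 123.88648223876953), (81.84569549560547, 84.32926177978516), 3.9828758239746094)
[0.54670266 0.03672997 0.072     ] tip [0.54738864 0.03547323 0.134     ]
pos [ 0.545  -0.0205  0.2389] turn [-0.    0.    0.04] shift [ 0.0389  0.0067 -0.0569] q [-2.2  4.1  7.9 93.8 -0.  82.8] t 7.825
```

View pics/o5.png

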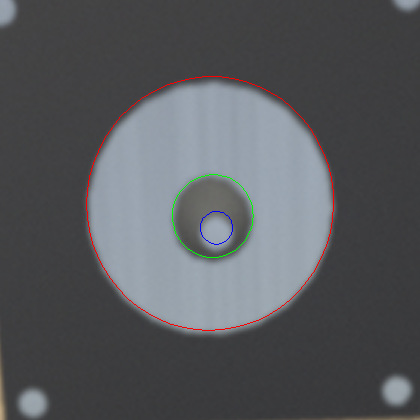

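```bash
python3 -m handwheel '[[0,0,0,0,0.004,-0.03,1],[0,0,0,0.01,0.007,-0.0565,1],[0,0,0,0.04,0.007,-0.0565,1],[0,0,0,0.064,0.007,-0.0565,1],[0,0,0,0.064,0.007,-0.0565,1],[0,0,0,0.064,0.007,-0.0565,1]]'
python3 - <<'E'
from h import *
o=bot.get_obs(); print(o['ee_pos'])
p=wristify(bot.camera('wrist'),o); im=p['frame']
q=bot.camera('side'); u,v=304,165
a=cv2.resize(im[180:420,160:400],(400,400)); b=cv2.resize(q['frame'][v-60:v+60,u-60:u+60],(400,400),interpolation=cv2.INTER_CUBIC)
cv2.imwrite('pics/v6.png',cv2.cvtColor(np.hstack([a,b]),cv2.COLOR_RGB2BGR))
rows_to([.547,.0362,.098])
E
```

```text
time: 8.57
ee_pos: [0.5472, 0.0369, 0.1763]
tcp_rot: [85.7, 89.9, 0.8]
wrist_force: [-0.3, 0.6, -1.6]
opening: 0.046
[0.54720095 0.03686164 0.1762946 ]
pos [0.5474 0.037  0.1766] turn [ 0.    0.   -0.11] shift [ 0.0786 -0.0006  0.0008] q [ 3.9  3.8  0.7 86.8 -0.  88.8] t 8.675
```

View pics/v6.png

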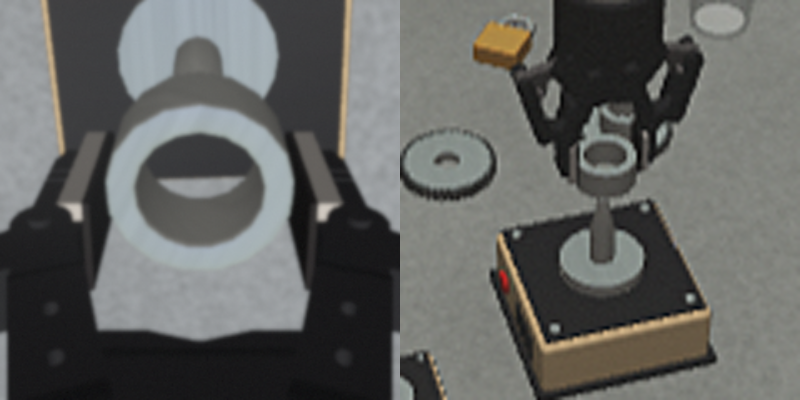

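```bash
python3 -m handwheel '[[0,0,0,0.015,-0.001,0.001,1],[0,0,0,0.03,-0.001,0.001,1],[0,0,0,0.045,-0.001,0.001,1],[0,0,0,0.06,-0.001,0.001,1],[0,0,0,0.068,-0.001,0.001,1],[0,0,0,0.072,-0.001,0.001,1],[0,0,0,0.075,-0.001,0.001,1],[0,0,0,0.077,-0.001,0.001,1],[0,0,0,0.077,-0.001,0.001,1]]'
python3 - <<'E'
from h import *
o=bot.get_obs(); p=wristify(bot.camera('wrist'),o); q=bot.camera('side'); u,v=304,180
print(o['wrist_force'])
a=cv2.resize(p['frame'][180:420,160:400],(400,400)); b=cv2.resize(q['frame'][v-60:v+60,u-60:u+60],(400,400),interpolation=cv2.INTER_CUBIC)
cv2.imwrite('pics/v7.png',cv2.cvtColor(np.hstack([a,b]),cv2.COLOR_RGB2BGR))
rows_to([.547,.0362,.096])
E
```

```text
time: 9.8
ee_pos: [0.546, 0.0362, 0.0985]
tcp_rot: [86.7, 90.0, 1.8]
wrist_force: [0.9, -0.2, -2.1]
opening: 0.0463
[ 0.86066814 -0.23974419 -2.11231848]
pos [0.546  0.0362 0.0985] turn [-0.   -0.   -0.02] shift [0.0025 0.001  0.0001] q [ 3.8  4.3 -7.4 78.3  0.  88.6] t 9.9
```

View pics/v7.png

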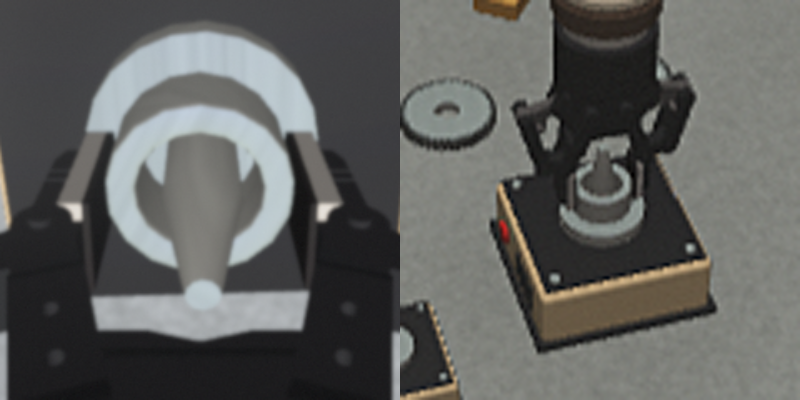

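```bash
python3 -m handwheel '[[0,0,0,0.001,0,0,1],[0,0,0,0.002,0,0,1],[0,0,0,0.003,0,0,1],[0,0,0,0.003,0,0,1],[0,0,0,0.003,0,0,1]]'; 
```

```text
time: 10.52
ee_pos: [0.5459, 0.0362, 0.0958]
tcp_rot: [89.8, 90.0, 4.9]
wrist_force: [-3.1, -0.5, 5.8]
opening: 0.0462
```

```bash
python3 -m handwheel '[[0,0,0,0,0,0,0],[0,0,0,0,0,0,-0.5],[0,0,0,0,0,0,-1],[0,0,0,0,0,0,-1],[0,0,0,0,0,0,-1],[0,0,0,0,0,0,-1]]'
python3 - <<'E'
from h import *
o=bot.get_obs(); print(o['wrist_force'],o['opening']);p=wristify(bot.camera('wrist'),o); q=bot.camera('side'); u,v=304,180
a=cv2.resize(p['frame'][180:420,160:400],(400,400)); b=cv2.resize(q['frame'][v-60:v+60,u-60:u+60],(400,400),interpolation=cv2.INTER_CUBIC)
cv2.imwrite('pics/v8.png',cv2.cvtColor(np.hstack([a,b]),cv2.COLOR_RGB2BGR))
E
```

```text
time: 11.28
ee_pos: [0.5459, 0.0362, 0.0952]
tcp_rot: [-91.4, 90.0, -176.2]
wrist_force: [-0.2, -0.4, 0.3]
opening: 0.0851
[-0.18005457 -0.38704346  0.34841855] 0.08514058842691324
```

View pics/v8.png

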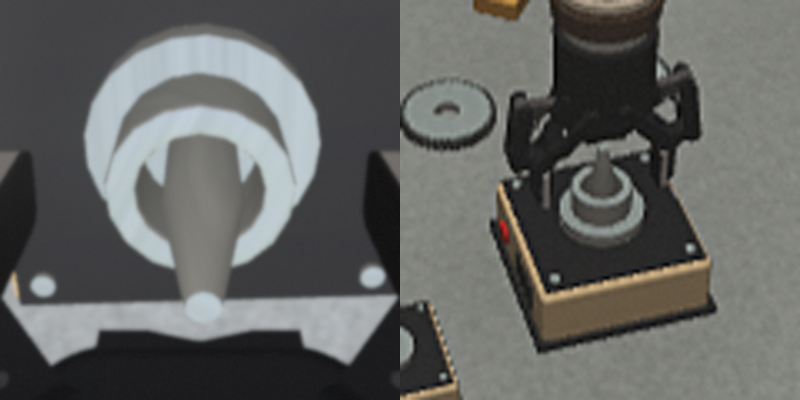

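```bash
python3 -m handwheel '[[0,0,0,-0.03,0,0,-1],[0,0,0,-0.08,0,0,-1],[0,0,0,-0.12,0,0,-1],[0,0,0,-0.13,0,0,-1],[0,0,0,-0.13,0,0,-1]]'
python3 - <<'E'
from h import *
rows_to([.592,.302,.22],20)
E
```

```text
time: 12.0
ee_pos: [0.5461, 0.0362, 0.2252]
tcp_rot: [86.8, 90.0, 2.0]
wrist_force: [-0.2, -0.5, -0.5]
opening: 0.0855
pos [0.5461 0.0362 0.2252] turn [-2.e+01  1.e-02 -3.e-02] shift [ 0.0053  0.0695 -0.2606] q [ 3.8  4.1  6.4 92.2 -0.  88.6] t 12.0
```

```bash
python3 -m handwheel '[[-4,0,0,0,0.012,-0.05,-1],[-8,0,0,0,0.025,-0.1,-1],[-12,0,0,0,0.04,-0.15,-1],[-16,0,0,0,0.053,-0.2,-1],[-20,0,0,0.005,0.065,-0.24,-1],[-20,0,0,0.005,0.07,-0.26,-1],[-20,0,0,0.005,0.07,-0.26,-1],[-20,0,0,0.005,0.07,-0.26,-1]]'
python3 - <<'E'
from h import *
o=bot.get_obs(); p=wristify(bot.camera('wrist'),o); save(p,'w9'); print(o['ee_pos'])
for r in bot.tip_of('wheel',p)[:3]:
    u,v=r['centre'][0]*560,r['centre'][1]*420; c=atz(p,u,v,0); print(r['conf'],u,v,c)
u,v=[x for x in bot.tip_of('wheel',p)][0]['centre']; u*=560;v*=420;c=atz(p,u,v,0)
overlay(p,'o9',[([c[0],c[1],.01],.043,(0,0,255)),([c[0],c[1],.034],.024,(0,255,0)),([c[0],c[1],.034],.016,(0,255,0))],(int(u),int(v),80))
E
```

```text
time: 13.0
ee_pos: [0.592, 0.3007, 0.2191]
tcp_rot: [-82.0, 89.9, -146.9]
wrist_force: [-0.1, -0.7, 0.4]
opening: 0.0852
[0.59201102 0.30068079 0.21914409]
0.77 283.472 218.60999999999999 [0.61421185 0.26153747 0.        ]
```

View pics/w9.png

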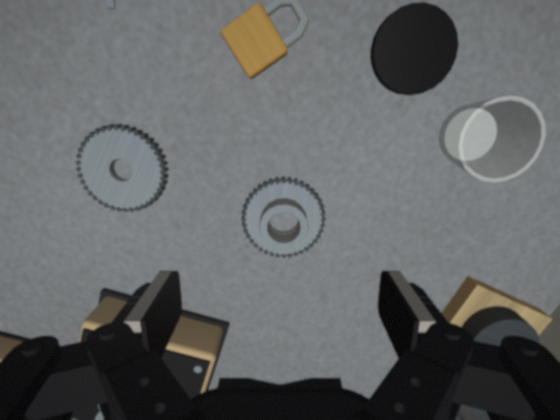

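View pics/o9.png

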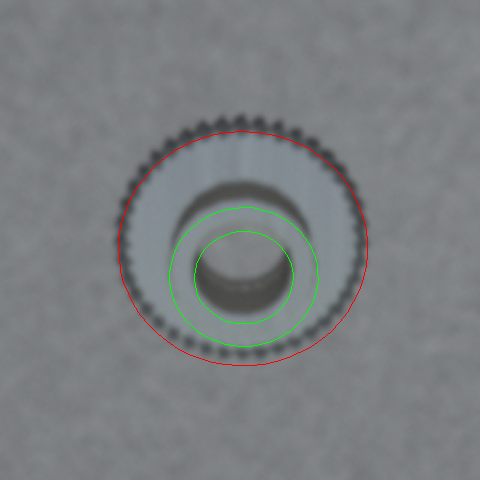

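```bash
python3 - <<'E'
from h import *
rows_to([.6128,.2646,.035])
E
```

```text
pos [0.5923 0.3004 0.2204] turn [-0.  0.  0.] shift [0.1854 0.0034 0.0411] q [26.9 20.9 25.6 94.7 -0.  91.8] t 13.15
```

```bash
python3 -m handwheel '[[0,0,0,0.04,0.003,0.03,-1],[0,0,0,0.08,0.003,0.041,-1],[0,0,0,0.12,0.003,0.041,-1],[0,0,0,0.15,0.003,0.041,-1],[0,0,0,0.17,0.003,0.041,-1],[0,0,0,0.185,0.003,0.041,-1],[0,0,0,0.185,0.003,0.041,-1],[0,0,0,0.185,0.003,0.041,-1]]' 70
python3 - <<'E'
from h import *
o=bot.get_obs(); p=wristify(bot.camera('wrist'),o); save(p,'w10')
c=atz(p,278,288,.034); M=Ro.from_euler('xyz',o['tcp_rot'],degrees=True).as_matrix(); print(c, M.T@(c-o['ee_pos']))
X=M@[0,0,0]+o['ee_pos']; overlay(p,'o10',[([X[0],X[1],.034],.024,(0,255,0)),([X[0],X[1],.034],.016,(0,255,0))],(280,290,90))
E
```

```text
time: 14.15
ee_pos: [0.613, 0.2658, 0.0365]
tcp_rot: [87.2, 89.9, 22.3]
wrist_force: [-0.1, 0.3, 1.0]
opening: 0.0851
[0.61169339 0.26634885 0.034     ] [ 0.00251888 -0.00097541 -0.00103668]
```

View pics/o10.png

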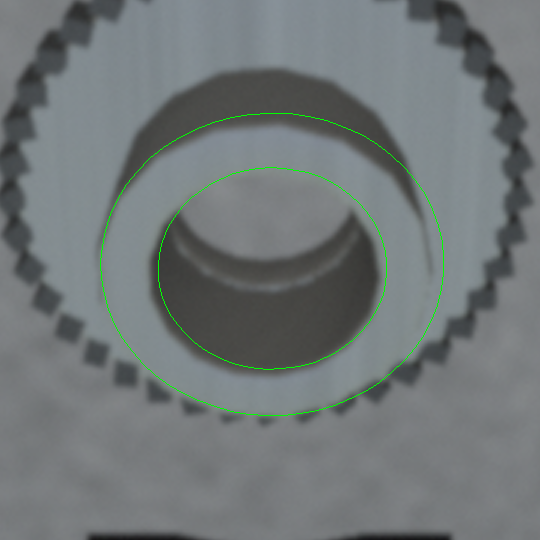

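```bash
python3 -m handwheel '[[0,0,0,0.001,-0.001,0,-0.3],[0,0,0,0.001,-0.001,0,0.3],[0,0,0,0.001,-0.001,0,1],[0,0,0,0.001,-0.001,0,1],[0,0,0,0.001,-0.001,0,1],[0,0,0,0.001,-0.001,0,1],[0,0,0,0.001,-0.001,0,1]]' 80
python3 -m handwheel '[[0,0,0,-0.02,0,0,1],[0,0,0,-0.05,0,0,1],[0,0,0,-0.1,0,0,1],[0,0,0,-0.15,0,0,1],[0,0,0,-0.19,0,0,1],[0,0,0,-0.225,0,0,1],[0,0,0,-0.225,0,0,1],[0,0,0,-0.225,0,0,1]]'
python3 - <<'E'
from h import *
o=bot.get_obs(); p=wristify(bot.camera('wrist'),o); save(p,'w11'); print(o['opening'])
rows_to([.546,.0365,.255],-20)
E
```

```text
time: 15.08
ee_pos: [0.6119, 0.2653, 0.0352]
tcp_rot: [88.5, 89.9, 23.7]
wrist_force: [0.1, -0.3, 6.0]
opening: 0.0447
time: 16.08
ee_pos: [0.6113, 0.2651, 0.2578]
tcp_rot: [-93.0, 89.9, -157.8]
wrist_force: [0.3, 0.1, -4.9]
opening: 0.0446
0.044631460249481246
pos [0.6111 0.2649 0.2572] turn [20.    0.02  0.17] shift [ 0.0026 -0.156   0.1791] q [23.4 22.6 31.9 99.5 -0.  88.3] t 16.125
```

View pics/w11.png

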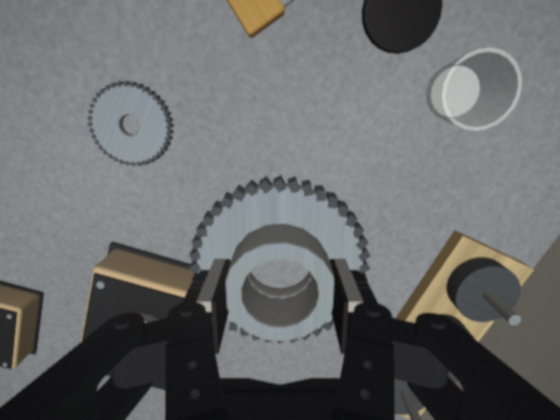

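```bash
python3 -m handwheel '[[3,0,0,0,-0.02,0.023,1],[6,0,0,0,-0.045,0.052,1],[10,0,0,0,-0.08,0.092,1],[14,0,0,0,-0.112,0.13,1],[18,0,0,0,-0.14,0.16,1],[20,0,0,0,-0.153,0.175,1],[20,0,0,0,-0.156,0.179,1],[20,0,0,0,-0.156,0.179,1],[20,0,0,0,-0.156,0.179,1]]'
python3 - <<'E'
from h import *
o=bot.get_obs(); rows_to([.5465,.0364,.19])
p=wristify(bot.camera('wrist'),o); q=bot.camera('side'); u,v=304,160
a=cv2.resize(p['frame'][180:420,160:400],(400,400)); b=cv2.resize(q['frame'][v-60:v+60,u-60:u+60],(400,400),interpolation=cv2.INTER_CUBIC)
cv2.imwrite('pics/v12.png',cv2.cvtColor(np.hstack([a,b]),cv2.COLOR_RGB2BGR))
E
```

```text
time: 17.25
ee_pos: [0.5467, 0.0378, 0.2589]
tcp_rot: [-118.8, 90.0, 156.4]
wrist_force: [-0.1, -0.3, -4.0]
opening: 0.0447
pos [0.5467 0.0378 0.2589] turn [ 0.   -0.01  0.03] shift [ 0.0689 -0.0002  0.0014] q [ 3.9  4.9 11.  96.1  0.  88.7] t 17.25
```

View pics/v12.png

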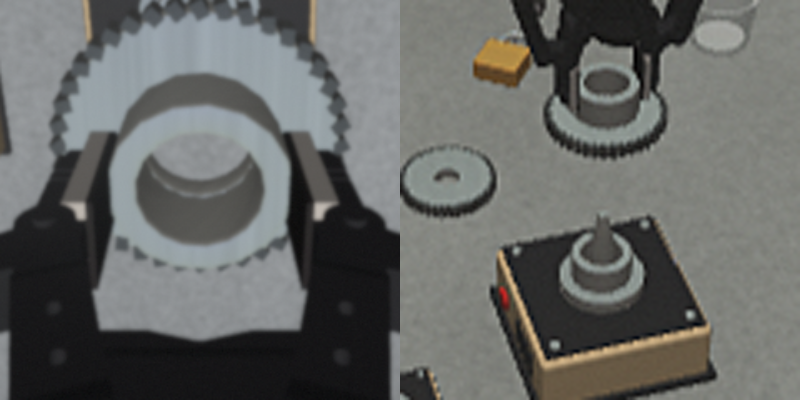

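```bash
python3 -m handwheel '[[0,0,0,0.02,0,0.001,1],[0,0,0,0.045,0,0.001,1],[0,0,0,0.065,0,0.001,1],[0,0,0,0.08,0,0.001,1],[0,0,0,0.092,0,0.001,1],[0,0,0,0.104,0,0.001,1],[0,0,0,0.114,0,0.001,1],[0,0,0,0.12,0,0.001,1],[0,0,0,0.12,0,0.001,1]]'
python3 - <<'E'
from h import *
o=bot.get_obs(); rows_to([.5465,.0364,.131])
p=wristify(bot.camera('wrist'),o); q=bot.camera('side'); u,v=304,160
a=cv2.resize(p['frame'][180:420,160:400],(400,400)); b=cv2.resize(q['frame'][v-60:v+60,u-60:u+60],(400,400),interpolation=cv2.INTER_CUBIC)
cv2.imwrite('pics/v13.png',cv2.cvtColor(np.hstack([a,b]),cv2.COLOR_RGB2BGR))
E
```

```text
time: 18.48
ee_pos: [0.5463, 0.0358, 0.139]
tcp_rot: [-90.9, 90.0, -175.7]
wrist_force: [-0.2, 0.3, -5.0]
opening: 0.0443
pos [0.5463 0.0358 0.139 ] turn [ 0.   -0.    0.02] shift [ 0.008   0.0002 -0.0006] q [ 3.7  3.9 -3.4 82.8 -0.  88.6] t 18.475
```

View pics/v13.png

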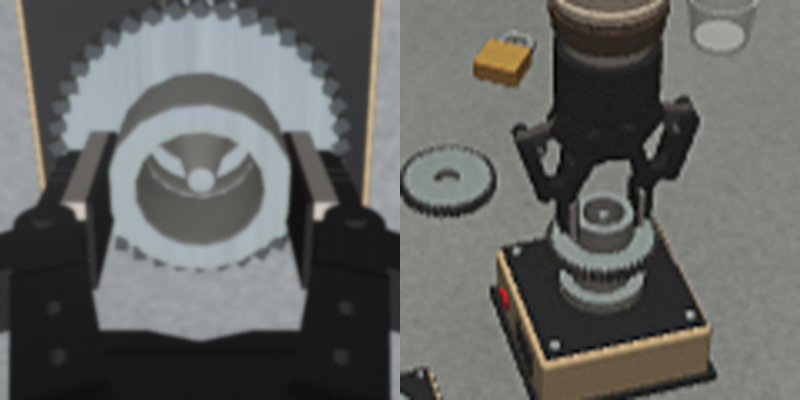

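Spindle tip shows centred in the hub bore. Lower the last millimetres.

```bash
python3 -m handwheel '[[0,0,0,0.003,0,0,1],[0,0,0,0.005,0,0,1],[0,0,0,0.006,0,0,1],[0,0,0,0.007,0,0,1],[0,0,0,0.007,0,0,1]]'; python3 -m handwheel '[[0,0,0,0.0005,0,0,1],[0,0,0,0.001,0,0,1],[0,0,0,0.001,0,0,1]]'
```

```text
time: 19.2
ee_pos: [0.5464, 0.0358, 0.1322]
tcp_rot: [-92.9, 90.0, -177.8]
wrist_force: [-0.0, 0.3, -4.5]
opening: 0.0451
time: 19.58
ee_pos: [0.5464, 0.0358, 0.1312]
tcp_rot: [-101.5, 90.0, 173.7]
wrist_force: [-0.4, 0.3, -4.0]
opening: 0.0445
```

```bash
python3 -m handwheel '[[0,0,0,0.0005,0,0,1],[0,0,0,0.001,0,0,1],[0,0,0,0.001,0,0,1]]'
```

```text
time: 19.95
ee_pos: [0.5465, 0.0358, 0.1312]
tcp_rot: [89.4, 90.0, 4.5]
wrist_force: [-4.0, -0.4, 6.3]
opening: 0.0449
```

Contact (force rose from −4 to +6 N). Release.

```bash
python3 -m handwheel '[[0,0,0,0,0,0,0],[0,0,0,0,0,0,-0.5],[0,0,0,0,0,0,-1],[0,0,0,0,0,0,-1],[0,0,0,0,0,0,-1],[0,0,0,-0.02,0,0,-1],[0,0,0,-0.06,0,0,-1],[0,0,0,-0.11,0,0,-1],[0,0,0,-0.14,0,-0.03,-1],[0,0,0,-0.14,0,0.06,-1],[0,0,0,-0.14,0,0.06,-1],[0,0,0,-0.14,0,0.06,-1]]'
python3 - <<'E'
from h import *
o=bot.get_obs(); p=wristify(bot.camera('wrist'),o); q=bot.camera('side'); t=bot.camera('top')
print(o['wrist_force'])
f=lambda q,u,v:cv2.resize(q['frame'][v-60:v+60,u-60:u+60],(400,400),interpolation=cv2.INTER_CUBIC)
s=np.array([.5465,.0362])
overlay(p,'o14',[([*s,.106],.043,(0,0,255)),([*s,.130],.024,(0,255,0))],(280,130,120))
im=np.hstack([cv2.resize(p['frame'][0:300,130:430],(400,400)),f(q,304,170)])
cv2.imwrite('pics/v14.png',cv2.cvtColor(im,cv2.COLOR_RGB2BGR))
E
```

```text
time: 21.45
ee_pos: [0.552, -0.0253, 0.2701]
tcp_rot: [-51.3, 90.0, -136.3]
wrist_force: [-0.1, -0.2, -0.3]
opening: 0.085
[-0.1080535  -0.2141374  -0.28470831]
```

View pics/v14.png

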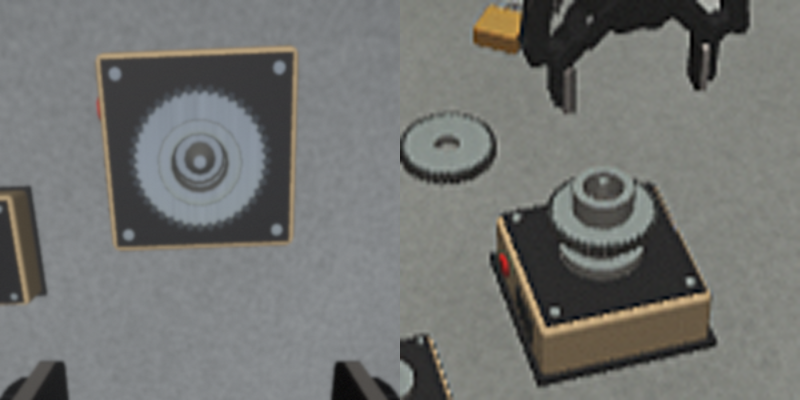

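View pics/o14.png

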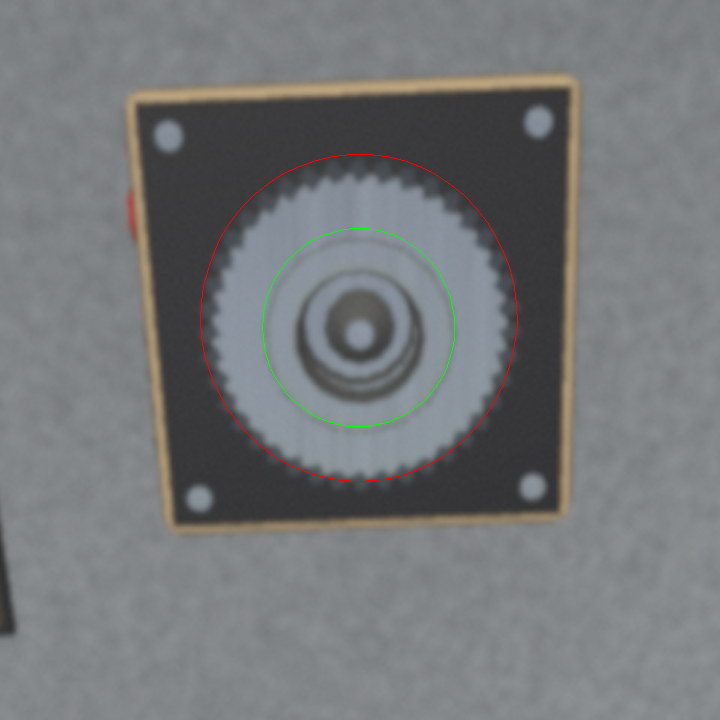

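```bash
python3 -c "
from workcell import bot
print(bot.job_done(), bot.get_obs()['time'])"
```

```text
the job is handed in; nothing more can be done
the job is handed in; nothing more can be done
```

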